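Unclamp a circuit board carrier, draw it out and hold it tilted for inspection

ROBOT

A 6-joint arm with a two-finger parallel gripper is mounted at the origin on the work surface. World frame = base frame: x ahead of the robot, y to its left, z up, the work surface at z = 0. Lengths are in m, angles in rad, forces in N, time in s.
With the tool pointing down it reaches from about 0.35 to 0.775 m from the base axis. Payload 7.3 kg.
Tool frame: the origin (TCP) lies midway between the tips of the shut fingers; the grasp point (between the pads) lies 19 mm behind it (tcp_to_grasp is the distance from the TCP to the grasp point, in m); z points along the fingers, y is the line along which they close (so a half turn about z gives the same grasp; the last joint's range is limited). The gripper opens to 92 mm and grips with 3 to 60 N. Pads are 19 mm wide; open, the fingers measure 130 mm over their backs; the gripper's body (75 mm by 190 mm) begins 47 mm behind the grasp point.
Start: joints at [1.181, 0.342, 1.524, -0, 1.275, -0.146], TCP at [0.127, 0.509, 0.227] pointing down, gripper open.
Joint ranges: [-2.53, 2.53], [-0.77, 2.02], [0.04, 2.7], [-1, 4.14], [0.28, 2.66], [-3.11, 3.11]. Speed limits (rad/s): [2.57, 2.57, 3.14, 3.14, 3.14, 3.14].

INTERFACE

Orientations are given as [roll, pitch, yaw] about the fixed x, y, z axes, in that order (R = Rz(yaw) Ry(pitch) Rx(roll)).
In Python, from cell import observe, read_camera, calibration, hand_in, tcp_to_grasp gives the robot as it stands.
- The arm moves only by the tool send_rows, never from a script. Its argument "targets" is a list of rows, each a list of 5 numbers: the opening, from 0 (shut) to 1 (fully open), then the shift along the world's x, y, z in m, then the turn about the world's z in rad. A call has 1 to 5 rows; each row shifts and turns the commanded pose from where the row before left it; what a row does not reach is not made up. A row lasts 1/10 s, in which the tool goes at most 50 mm and 8.59 degrees, less where a joint would pass 70% of its speed; a pose out of reach is approached as far as the arm can. A call is refused whole if a number of a shift passes 0.05 or a number of a turn 0.15, either way. A call with a gripper value outside its range is refused whole. The fingers move at their own pace and stop on an object; "grip_force" is the grip in N (left out, the last holds). Time passes only in rows, so rows that do not move let the fingers close. It gives the time, the measured TCP pose, the force, the opening and the grip force at its end, in the units of the state.
- observe(): the state, without advancing time (a new reading comes with each control period).
- read_camera(name): name is "scene" or "top"; returns (picture, depth): 480x640x3 uint8, red, green, blue; 480x640 float32, m along the optical axis (not along the pixel's ray), 0 where there is no reading.
- calibration(name): a dict with "intrinsics" (3x3 intrinsics, pixels), "k1" (the pictures are not rectified: a ray, as slopes to the right and down, at radius r is drawn at 1 + k1 r^2 times it, then the intrinsics apply), "world_to_cam" (4x4, takes a point from world to camera coordinates). Camera axes: x right, y up, looking along -z (the intrinsics and any distortion apply to the point x, -y, -z); pixel columns grow to the right and rows downward; lengths in m; the calibration is good to about 2 mm. A picture is of the moment at which its call begins. calibration takes no time and is no camera call.
- hand_in(): hands the job in; it is judged then, once.
The state is a dict: "time": time; "qpos": joint angles; "qvel": joint speeds; "joint_efforts": joint torques, N m; "tool_pos": TCP position; "tool_rot": TCP orientation; "contact_force": force on the tool from outside, world axes, zero at the start; "torque": the same for the moment, N m; "opening": finger opening in m; "grip_force": force on a finger pad.
Only numpy, scipy, OpenCV 4.12 (cv2) and the standard library are available. Lean on these libraries where they do the work, as an engineer would, in place of code of your own. Each camera call takes 0.05 s, during which the arm holds its last target. There are 200 camera calls.

TASK

The board carrier stands clamped upright in the stand on the bench. Turn the stand's handwheel anticlockwise (seen from above), roughly two thirds of a turn, until its pointer lines up with the raised mark on the gearbox, and leave it there; then draw the carrier up out of the stand, turn it so that it leans about 45 degrees with its component face looking half upwards and its lower edge level and at least 150 mm above the bench. Finish while still holding it there in the gripper, quite still, and do not knock the other things on the bench about.

Things in the scene. Friction and masses are not known exactly. Their poses are not given: they have to be found in the camera images.
- stand: Clamping stand, fixed, placed anew each time. Base plate 110 (x) x 360 (y) x 20 mm; origin on the bench, 10 mm to -y of the plate's middle; z up. Along its y axis: grooved white end post (y -146 to -118 mm, top at 130 mm), slotted rail for the carrier, jaw, then a grey gearbox block 90 x 90 mm centred at y +115 mm, top 112 mm above the bench, with the handwheel on top.
- slot (a point): Middle of the slot floor in the white rail, where the carrier's lower edge stands, 20 mm above the bench; axes as the stand's. The slot runs along y, is 13 mm wide (x) and 25 mm deep (rail top 45 mm above the bench).
- jaw_lip (a point): Free end of the 8 mm thick, 30 mm wide steel lip on top of the aluminium jaw (jaw 37 mm wide, top 160 mm above the bench). Clamped (wheel at 0) the lip reaches 11 mm over the carrier's top corner and stops it being lifted. The wheel draws the jaw 4 mm to the stand's +y per radian; with the pointer at the mark it is about 6 mm clear of the carrier.
- handwheel (a joint): Angle of the handwheel, rad, growing anticlockwise seen from above; 0 = fully clamped stop, 4.19 (240 degrees) = pointer at the raised mark, 5.2 = far stop. It starts between 0 and 0.5. It turns stiffly (about 0.12 N m) and stays where it is left.
- wheel_centre (a point): Centre of the handwheel, a round black disc 60 mm across and 22 mm thick, on its upright axis at mid-height of the rim, 149 mm above the bench, underside 26 mm above the gearbox. A steel pointer rib on top (3 mm proud) runs from the middle to the rim along this point's x axis; z up.
- mark (a point): The raised mark: steel block 13 x 6 x 6 mm on the gearbox top just outside the wheel, on the stand's +x side of the wheel's axis; this point is the middle of its top, 118 mm above the bench.
- carrier: Grey plastic plate 10 mm thick (x) x 110 wide (y) x 130 high (z), 0.2 to 0.4 kg, with a yellow-brown circuit board on its +x face: the component face (parts stand out up to 21 mm, 28 to 86 mm above the lower edge; bare above that on both faces). Origin: middle of the lower edge; x out of the component face, z to the top edge. Starts upright in the slot, axes parallel to the stand's.
- carrier_top (a point): Middle of the carrier's top edge, 130 mm above its lower edge; same axes as the carrier.
- jig: Bystander: white plastic jig block 70 x 100 x 32 mm, loose; origin at its underside centre.
- heatsink: Bystander: finned aluminium heat sink 50 x 70 x 30 mm, loose; origin at its underside centre.
- capacitor: Bystander: dark can 35 mm across, 45 mm high, standing loose; origin at its underside centre.
- transformer: Bystander: transformer 62 x 60 x 42 mm, loose; origin at its underside centre.
- reel: Bystander: white component reel lying flat, 110 mm across, 16 mm high, loose; origin at its underside centre.
- screwdriver: Bystander: screwdriver lying on the bench; origin at its underside.
- adapter: Bystander: black adapter block about 80 x 45 x 36 mm, loose; origin at its underside centre.
Not all that is in view belongs to the job. Of the things that look like the carrier, the largest one is meant.

How it is judged:
On the way, in this order (a step that is already met when the one before it is completed fails the run):
1. the handwheel's pointer is at the mark (within 0.2 rad) while the carrier is still seated in the stand (value of joint handwheel between 3.99 and 4.39 rad and z of carrier in the frame of stand below 0.03 m), for 0.2 s.
2. the carrier is gripped and drawn up clear of the slotted rail (z of carrier in the frame of stand above 0.055 m and contact force between the fingers and carrier above 2 N), for 0.1 s.
At the end, for the whole second after the job is handed in: The carrier is held still in the gripper, touching nothing of the stand, its lower edge at least 145 mm above the bench and level within 15 degrees, its top edge upwards, its component face looking 30 to 60 degrees from straight up; the handwheel is still within 0.2 rad of the mark (4.19 rad) (height (world z) of carrier above 0.145 m and angle between carrier's own x axis and vertical between 0.52 and 1.05 rad and angle between carrier's own y axis and vertical between 1.31 and 1.83 rad and angle between carrier's own z axis and vertical below 1.3 rad and contact force between the fingers and carrier above 2 N and contact force between carrier and stand below 0.3 N and linear speed of carrier below 0.03 m/s and angular speed of carrier below 0.2 rad/s and value of joint handwheel between 3.99 and 4.39 rad); the arm keeps its last pose, push and grip.
It fails at once if a bystander is knocked more than 40 mm away (distance of any of jig, heatsink, capacitor, transformer, reel, screwdriver, adapter from where it was at the start of the episode above 0.04 m).
It also fails if it takes over 56 s, if anything falls off the work surface, if the arm or the gripper's body presses on something with over 40 N, if the wrist force passes 120 N, or if a joint passes its speed limit or range.

## Working session

There is one attempt and no reset: what is moved stays moved. The work goes in short steps, Python scripts to look and compute and a tool call to move; the robot and the scene stay as the last step left them, time stands still between calls to the robot, and variables do not carry over. Pictures are saved under pics/ and viewed, at most 10 in all, crops included, and the job is handed in when it is done.

Besides the shell and the picture viewer there is one more tool, called after "Request:" as a command line: name --pt "numbers of a row" for each row, then --argument value for the rest. send_rows: Moves the arm, as the interface text tells. Its arguments: {"type":"object","properties":{"targets":{"type":"array","items":{"type":"array","items":{"type":"number"}}},"grip_force":{"type":"number"}},"required":["targets"]}

```bash
mkdir -p pics; ls; cat > h.py <<'E'
import numpy as np, cv2
from cell import *
def grab(n):
    im,d=read_camera(n); np.savez(f'{n}.npz',im=im,d=d); return im,d
def cloud(n,d):
    c=calibration(n);K=np.array(c['intrinsics']);k=c['k1'];h,w=d.shape
    u,v=np.meshgrid(np.arange(w),np.arange(h))
    p=np.stack([u,v],-1).reshape(-1,1,2).astype(float)
    s=cv2.undistortPoints(p,K,np.array([k,0,0,0,0.]))[:,0].reshape(h,w,2)
    P=np.stack([s[...,0]*d,-s[...,1]*d,-d,np.ones_like(d)],-1)
    return (P@np.linalg.inv(np.array(c['world_to_cam'])).T)[...,:3]
def proj(n,p):
    c=calibration(n);q=np.array(c['world_to_cam'])@np.r_[p,1]
    s=np.array([q[0],-q[1]])/-q[2];s=s*(1+c['k1']*(s@s));K=np.array(c['intrinsics'])
    return K[:2,:2]@s+K[:2,2]
E
python3 - <<'E'
from h import *
for n in('scene','top'):
    im,d=grab(n); cv2.imwrite(f'pics/{n}0.png',im[...,::-1])
    c=calibration(n); print(n,np.linalg.inv(np.array(c['world_to_cam'])).round(2).tolist(),(d>0).mean())
s=observe();print(s)
print(tcp_to_grasp)
E
```

```text
pics
scene [[-0.88, -0.31, 0.36, 0.87], [0.47, -0.58, 0.66, 0.76], [0.0, 0.76, 0.66, 0.85], [0.0, 0.0, 0.0, 1.0]] 0.9953287760416667
top [[0.02, 1.0, -0.09, 0.38], [-1.0, 0.02, -0.01, -0.01], [-0.01, 0.09, 1.0, 1.3], [0.0, 0.0, 0.0, 1.0]] 0.9960481770833334
{'time': 0.1, 'qpos': array([ 1.18099862e+00,  3.42627557e-01,  1.52492585e+00, -1.24708693e-05,
        1.27542738e+00, -1.46022282e-01]), 'qvel': array([-0.0007205 , -0.00238325, -0.00322315,  0.00110187,  0.00128217,
        0.00089904]), 'joint_efforts': array([ 2.37409833e-03, -4.32008207e+01, -2.44690830e+01,  7.20658922e-02,
        5.25405875e-02, -6.58372505e-05]), 'tool_pos': array([0.12656781, 0.50912892, 0.22612618]), 'tool_rot': array([-3.14021756e+00, -1.90179233e-04,  2.89782073e+00]), 'contact_force': array([-0.30828134, -0.52421706, -0.02775496]), 'torque': array([-0.00529605,  0.00596064, -0.01297853]), 'grip_force': 0.0, 'opening': 0.09163224278363634}
0.0188
```

View pics/scene0.png

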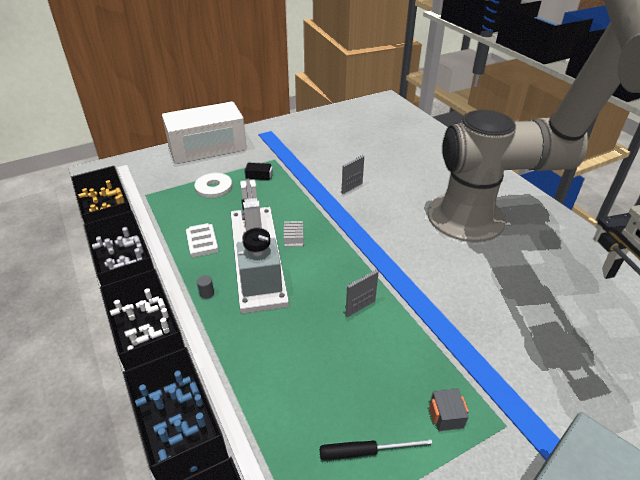

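View pics/top0.png

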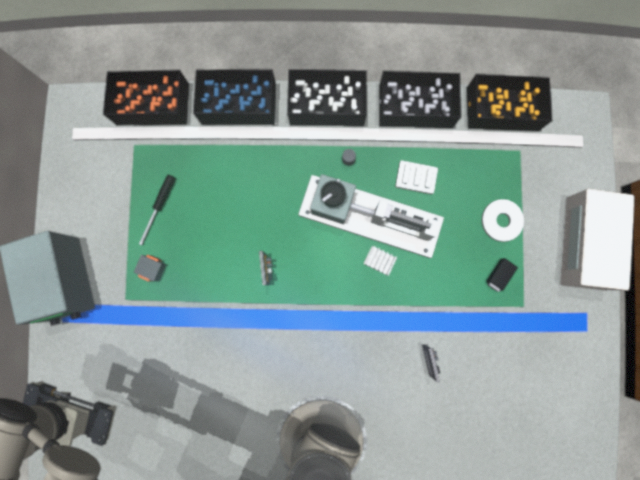

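Candidates for the carrier (top picture): the plate in the stand (405,220), a small plate on the mat (265,268), and a small plate on the bench (430,362). The one in the stand should be the largest. I'll measure and crop it.

```bash
python3 - <<'E'
from h import *
z=np.load('top.npz');im,d=z['im'],z['d'];P=cloud('top',d)
H=P[...,2]
print('bench z',np.median(H[250:290,300:340]))
roi=np.zeros(H.shape,bool);roi[165:265,290:455]=1
m=((H>0.012)&(H<0.3)&roi).astype(np.uint8)
n,l,st,c=cv2.connectedComponentsWithStats(m)
for i in range(1,n):
    if st[i,4]>100:
        pts=P[l==i][:,:2].astype(np.float32); print(i,st[i],cv2.minAreaRect(pts))
for a,b in((.013,.03),(.1,.119),(.14,.157),(.158,.18),(.12,.138)):
    mm=(H>a)&(H<b)&roi; pts=P[mm]
    if len(pts)>10: print(a,b,len(pts),pts.mean(0).round(4),cv2.minAreaRect(pts[:,:2].astype(np.float32)),pts[:,2].mean())
z2=np.load('scene.npz')['im']
A=cv2.resize(im[165:260,290:455],None,fx=4,fy=4,interpolation=cv2.INTER_CUBIC)
B=cv2.resize(z2[170:320,190:390],None,fx=3.3,fy=3.3,interpolation=cv2.INTER_CUBIC)[:,:660]
B=cv2.resize(z2[170:315,190:330],(560,580),interpolation=cv2.INTER_CUBIC)
cv2.imwrite('pics/c1.png',A[...,::-1]);cv2.imwrite('pics/c2.png',B[...,::-1])
E
```

```text
bench z 0.0032155423690483076
1 [396 165  41  29 961] ((0.6841243505477905, -0.24035462737083435), (0.10242317616939545, 0.07300219684839249), 79.96534729003906)
3 [ 298  174  146   84 6103] ((0.5791015028953552, -0.12074387073516846), (0.36280640959739685, 0.1117449402809143), 73.0120849609375)
0.013 0.03 3703 [ 0.5834 -0.1497  0.0222] ((0.5769821405410767, -0.1217179000377655), (0.25221508741378784, 0.3738836348056793), 7.839454174041748) 0.022201946576120637
0.1 0.119 978 [ 0.5957 -0.0446  0.1129] ((0.5768537521362305, -0.12293684482574463), (0.3083507716655731, 0.09141576290130615), 72.19880676269531) 0.11294144260539128
0.14 0.157 431 [ 0.5778 -0.1188  0.1524] ((0.5673489570617676, -0.11890526115894318), (0.262762188911438, 0.05888065695762634), 67.0787353515625) 0.15239131984004115
0.158 0.18 521 [ 0.5949 -0.0663  0.1623] ((0.5850964188575745, -0.08064602315425873), (0.19137786328792572, 0.0577479749917984), 68.59925079345703) 0.16231225109644415
0.12 0.138 273 [ 0.5449 -0.2239  0.1307] ((0.587753176689148, -0.13333363831043243), (0.2943151593208313, 0.0635974258184433), 73.45137786865234) 0.13065867384644042
```

View pics/c1.png

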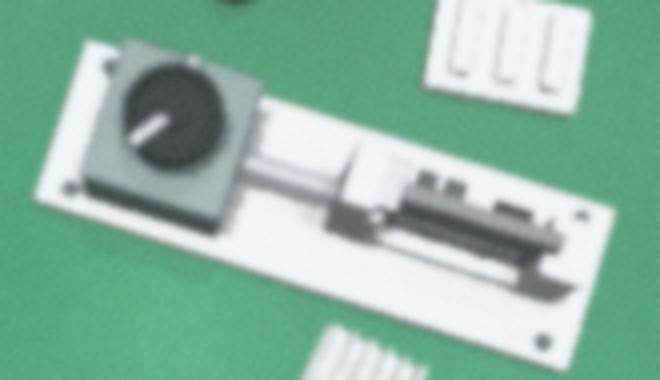

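View pics/c2.png

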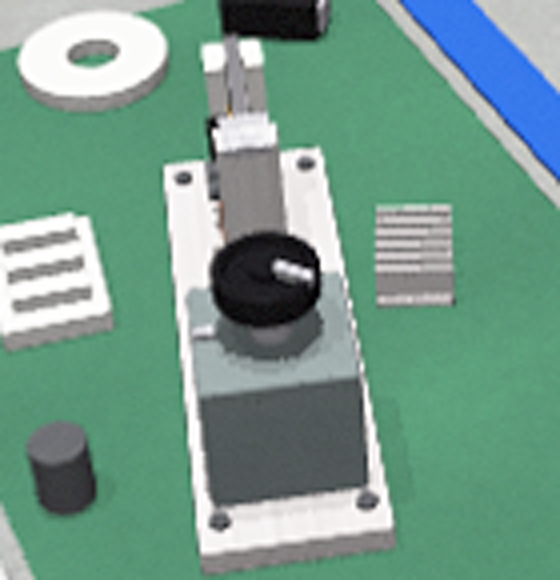

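The carrier in the stand is the largest plate: grey, with its board facing stand +x, away from the robot. The wheel pointer in crop 1 runs from (175,118) to (140,138) and the mark is at (193,60), so the wheel is at about 0.3 rad and has about 3.9 rad to turn. I'll go over the wheel first.

Request:
send_rows --pt "1 0.031 -0.034 0.018 -0.14" --pt "1 0.031 -0.034 0.018 -0.14" --pt "1 0.031 -0.034 0.018 -0.14" --pt "1 0.031 -0.034 0.018 -0.14" --pt "1 0.031 -0.034 0.018 -0.14"

```text
time: 0.6
tool_pos: [0.2824, 0.3379, 0.3172]
tool_rot: [-3.141, 0.0, 2.192]
contact_force: [1.8, 0.2, -0.3]
opening: 0.0918
grip_force: 0.0
```

Request:
send_rows --pt "1 0.033 -0.036 0 -0.14" --pt "1 0.033 -0.036 0 -0.14" --pt "1 0.033 -0.036 0 -0.14" --pt "1 0.033 -0.036 0 -0.14" --pt "1 0.033 -0.036 0 -0.14"

```text
time: 1.1
tool_pos: [0.4476, 0.1577, 0.3166]
tool_rot: [-3.141, -0.0, 1.492]
contact_force: [0.4, 1.0, 0.9]
opening: 0.0919
grip_force: 0.0
```

Request:
send_rows --pt "1 0.033 -0.036 0 -0.14" --pt "1 0.033 -0.036 0 -0.14" --pt "1 0.033 -0.036 0 -0.14" --pt "1 0.033 -0.036 0 -0.14" --pt "1 0.033 -0.036 0 -0.14"

```text
time: 1.6
tool_pos: [0.6126, -0.0222, 0.3162]
tool_rot: [-3.141, 0.0, 0.792]
contact_force: [0.5, 0.1, 0.5]
opening: 0.0917
grip_force: 0.0
```

Quick test of what the arm does beyond its tool-down reach, since the rows cannot command a lean directly. This is free air.

Request:
send_rows --pt "1 0.05 0 0 -0.14" --pt "1 0.05 0 0 -0.14" --pt "1 0.05 0 0 -0.14" --pt "1 0.05 0 0 -0.14" --pt "1 0.05 0 0 -0.14"

```text
time: 2.1
tool_pos: [0.8007, -0.0209, 0.3058]
tool_rot: [3.136, -0.022, 0.207]
contact_force: [87.1, -5.8, 45.4]
opening: 0.0918
grip_force: 0.0
```

```bash
python3 -c "
from cell import *
s=observe();print(s['qpos'].round(3),s['tool_pos'],s['tool_rot'])"
```

```text
[-1.220e-01  1.034e+00  3.600e-02  2.000e-03  2.050e+00  1.243e+00] [ 0.80066369 -0.02090015  0.30576202] [ 3.13606954 -0.02191768  0.20669384]
```

Request:
send_rows --pt "1 -0.02 0 0 0" --pt "1 -0.04 0 0 0" --pt "1 -0.04 0 0 0" --pt "1 -0.02 0 0 0" --pt "1 0 0 0 0"

```text
time: 2.6
tool_pos: [0.699, -0.021, 0.3087]
tool_rot: [3.136, -0.021, 0.211]
contact_force: [0.7, -0.5, 1.2]
opening: 0.0917
grip_force: 0.0
```

```bash
python3 -c "
from cell import *
s=observe();print(s['qpos'].round(4),s['tool_pos'],s['tool_rot'])"
```

```text
[-0.1405  0.6487  0.7992  0.0021  1.6724  1.2197] [ 0.699002   -0.02103102  0.30867636] [ 3.13619974 -0.02080577  0.21087158]
```

```bash
python3 - <<'E'
from h import *
o=np.array([.5762,-.1303]);a=np.deg2rad(-17);R=np.array([[np.cos(a),-np.sin(a)],[np.sin(a),np.cos(a)]])
print('wheel nominal',o+R@[0,.115],'carrier',o+R@[0,-.063])
for n in('top','scene'):
    z=np.load(n+'.npz');im,d=z['im'],z['d'];P=cloud(n,d);L=(P[...,:2]-o)@R;H=P[...,2]
    s=(abs(L[...,0])<.05)&(abs(L[...,1]-.115)<.045)&(H>.152)&(H<.17)
    p=P[s];print(n,'wheel',len(p),cv2.minEnclosingCircle(p[:,:2].astype(np.float32)),L[s].min(0),L[s].max(0),p[:,2].mean())
    for nm,y0,y1,h0,h1 in(('carrier',-.115,-.03,.135,.157),('jaw',-.03,.05,.15,.175),('gear',.06,.17,.105,.119),('post',-.15,-.116,.12,.137)):
        s=(abs(L[...,0])<.06)&(L[...,1]>y0)&(L[...,1]<y1)&(H>h0)&(H<h1);q=L[s]
        if len(q): print(nm,len(q),np.percentile(q,[3,50,97],axis=0).round(4).tolist(),np.median(H[s]))
E
```

```text
wheel nominal [ 0.60982275 -0.02032495] carrier [ 0.55778058 -0.1905472 ]
top wheel 514 ((0.6103309988975525, -0.019032487645745277), 0.03076878748834133) [-0.03012836  0.08661351] [0.02902448 0.14569249] 0.1593511546061217
carrier 204 [[-0.0055, -0.1121], [-0.0017, -0.0721], [0.0044, -0.0328]] 0.1519807947673928
jaw 226 [[-0.0182, -0.0255], [-0.001, -0.0065], [0.0165, 0.0079]] 0.1625101582812405
gear 827 [[-0.0444, 0.0725], [-0.0162, 0.1098], [0.0429, 0.1594]] 0.11415897592136237
post 179 [[-0.0185, -0.1458], [-0.0023, -0.1331], [0.0179, -0.1183]] 0.13240244995073436
scene wheel 443 ((0.6136109828948975, -0.017053503543138504), 0.030718088150024414) [-0.02733544  0.09098155] [0.03163735 0.1491421 ] 0.15884700250466707
carrier 79 [[-0.0025, -0.1136], [0.0022, -0.0742], [0.007, -0.0407]] 0.15037230843694238
jaw 171 [[-0.0147, -0.0188], [0.0025, 0.0036], [0.0188, 0.0131]] 0.15977677498639875
gear 896 [[-0.0407, 0.0812], [0.0028, 0.1366], [0.0447, 0.1628]] 0.11385025643126112
post 71 [[-0.0152, -0.1427], [0.0072, -0.1278], [0.0194, -0.1163]] 0.1302197839442093
```

Request:
send_rows --pt "1 -0.03 0.001 0 -0.1" --pt "1 -0.03 0.001 0 -0.11" --pt "1 -0.028 0.001 0 0" --pt "1 0 0 -0.03 0" --pt "1 0 0 -0.04 0"

```text
time: 3.1
tool_pos: [0.6151, -0.0185, 0.2399]
tool_rot: [3.135, -0.029, 0.001]
contact_force: [0.1, 0.3, -1.1]
opening: 0.092
grip_force: 0.0
```

Request:
send_rows --pt "1 0 0 -0.04 0" --pt "1 0 0 -0.03 0" --pt "1 0 0 -0.02 0" --pt "1 0 0 -0.012 0" --pt "1 0 0 0 0"

```text
time: 3.6
tool_pos: [0.6132, -0.0182, 0.134]
tool_rot: [3.136, -0.019, 0.001]
contact_force: [-1.2, 0.2, -0.1]
opening: 0.0919
grip_force: 0.0
```

Request:
send_rows --pt "0.6 0 0 0 0" --pt "0.5 0 0 0 0" --pt "0.5 0 0 0 0" --pt "0.5 0 0 0 0" --pt "0.5 0 0 0 0" --grip_force 15

```text
time: 4.1
tool_pos: [0.6138, -0.0185, 0.1367]
tool_rot: [3.135, -0.024, 0.001]
contact_force: [-0.2, -1.3, 2.7]
opening: 0.0596
grip_force: 15.0
```

Request:
send_rows --pt "0.5 -0.001 0 0 0.1" --pt "0.5 0 0 0 0.14" --pt "0.5 0 0 0 0.14" --pt "0.5 0 0 0 0.14" --pt "0.5 0 0 0 0.14" --grip_force 25

```text
time: 4.6
tool_pos: [0.6131, -0.0167, 0.1367]
tool_rot: [3.136, -0.026, 0.667]
contact_force: [1.0, 7.5, 2.3]
opening: 0.0592
grip_force: 25.0
```

Request:
send_rows --pt "0.5 0 0 0 0.14" --pt "0.5 0 0 0 0.14" --pt "0.5 0 0 0 0.14" --pt "0.5 0 0 0 0.14" --pt "0.5 0 0 0 0.14"

```text
time: 5.1
tool_pos: [0.6114, -0.0155, 0.1366]
tool_rot: [3.138, -0.026, 1.367]
contact_force: [-6.8, 10.1, 5.8]
opening: 0.0594
grip_force: 25.0
```

Request:
send_rows --pt "0.5 0 0 0 0.14" --pt "0.5 0 0 0 0.14" --pt "0.5 0 0 0 0.14" --pt "0.5 0 0 0 0.14" --pt "0.5 0 0 0 0.14"

```text
time: 5.6
tool_pos: [0.6093, -0.0157, 0.1366]
tool_rot: [3.14, -0.029, 2.067]
contact_force: [-14.0, 6.9, 10.6]
opening: 0.0596
grip_force: 25.0
```

Request:
send_rows --pt "0.5 0 0 0 0.14" --pt "0.5 0 0 0 0.14" --pt "0.5 0 0 0 0.14" --pt "0.5 0 0 0 0.14" --pt "0.5 0 0 0 0.14"

```text
time: 6.1
tool_pos: [0.6079, -0.0172, 0.1366]
tool_rot: [3.138, -0.032, 2.767]
contact_force: [-18.5, 1.2, 12.5]
opening: 0.0598
grip_force: 25.0
```

Request:
send_rows --pt "0.5 0 0 0 0.14" --pt "0.5 0 0 0 0.14" --pt "0.5 0 0 0 0.14" --pt "0.5 0 0 0 0.14" --pt "0.5 0 0 0 0.14"

```text
time: 6.6
tool_pos: [0.6078, -0.0193, 0.1366]
tool_rot: [3.134, -0.033, -2.817]
contact_force: [-18.4, -5.3, 12.2]
opening: 0.059
grip_force: 25.0
```

```bash
python3 - <<'E'
from h import *
im,d=grab('scene')
print(proj('scene',[.611,-.018,.163]))
cv2.imwrite('pics/c3.png',cv2.resize(im[170:320,180:340],None,fx=3.5,fy=3.5,interpolation=cv2.INTER_CUBIC)[...,::-1])
P=cloud('scene',d);o=np.array([.5762,-.1303]);a=np.deg2rad(-17);R=np.array([[np.cos(a),-np.sin(a)],[np.sin(a),np.cos(a)]])
L=(P[...,:2]-o)@R;H=P[...,2]
s=(abs(L[...,0])<.03)&(L[...,1]>-.03)&(L[...,1]<.05)&(H>.15)&(H<.175);print(np.percentile(L[s],[3,50,97],axis=0))
E
```

```text
[256.1839131  234.96649205]Traceback (most recent call last):
  File "<stdin>", line 7, in <module>
    return _quantile_unchecked(
        a, q, axis, out, overwrite_input, method, keepdims, weights)
    return _ureduce(a,
                    func=_quantile_ureduce_func,
    ...<5 lines>...
                    overwrite_input=overwrite_input,
                    method=method)
    r = func(a, **kwargs)
    result = _quantile(arr,
                       quantiles=q,
    ...<2 lines>...
                       out=out,
                       weights=wgt)
    slices_having_nans = np.isnan(arr[-1, ...])
                                  ~~~^^^^^^^^^
IndexError: index -1 is out of bounds for axis 0 with size 0
```

View pics/c3.png

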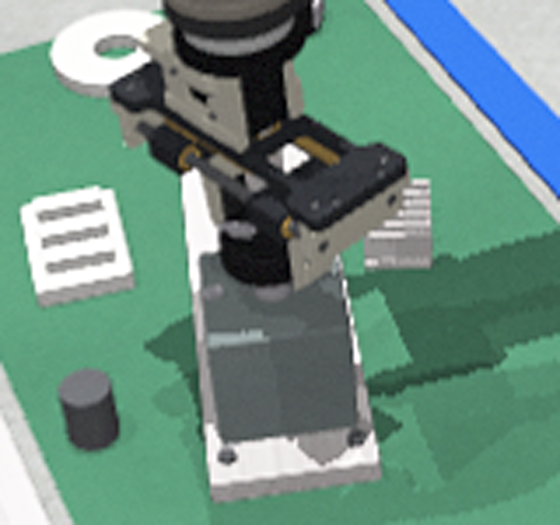

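```bash
python3 - <<'E'
from h import *
im=np.load('scene.npz')['im'];c=np.array([.611,-.018,.163])
for g in range(-90,20,10):
    r=[proj('scene',c+k*np.array([np.cos(np.deg2rad(g)),np.sin(np.deg2rad(g)),0])) for k in(.01,.015,.02,.025,.029)]
    print(g,[int(im[int(round(v)),int(round(u))].sum()) for u,v in r],((r[-1]-[180,170])*3.5).round())
E
```

```text
-90 [90, 83, 106, 146, 107] [249. 201.]
-80 [93, 87, 80, 72, 89] [242. 204.]
-70 [88, 93, 66, 50, 73] [235. 207.]
-60 [88, 131, 57, 34, 83] [230. 211.]
-50 [211, 199, 211, 34, 130] [225. 216.]
-40 [211, 329, 425, 235, 323] [222. 221.]
-30 [368, 380, 364, 372, 327] [220. 226.]
-20 [368, 359, 356, 268, 157] [219. 232.]
-10 [318, 359, 283, 128, 85] [220. 237.]
0 [318, 292, 86, 61, 64] [223. 242.]
10 [109, 142, 49, 65, 60] [226. 246.]
```

Request:
send_rows --pt "0.5 0.001 0 0 0.11" --pt "0.5 0.001 0 0 0.12" --pt "0.5 0 0 0 0.1" --pt "0.5 0 0 0 0" --pt "1 0 0 0 0"

```text
time: 7.15
tool_pos: [0.6128, -0.0186, 0.1363]
tool_rot: [3.134, -0.025, -2.493]
contact_force: [0.3, 0.2, 0.2]
opening: 0.0641
grip_force: 0.0
```

Request:
send_rows --pt "1 0 0 0 0" --pt "1 0 0 0 0" --pt "1 0 0 0.02 0" --pt "1 0 0 0.04 0" --pt "1 0 0 0.05 0"

```text
time: 7.65
tool_pos: [0.6137, -0.018, 0.2452]
tool_rot: [3.132, -0.025, -2.492]
contact_force: [0.9, 0.1, 0.9]
opening: 0.0919
grip_force: 0.0
```

Request:
send_rows --pt "1 -0.04 -0.03 0.02 0.14" --pt "1 -0.03 -0.04 0 0.14" --pt "1 -0.02 -0.045 0 0.14" --pt "1 0 -0.049 0 0.14" --pt "1 0 -0.02 0 0.14"

```text
time: 8.15
tool_pos: [0.5481, -0.1391, 0.2574]
tool_rot: [-3.132, -0.104, -1.916]
contact_force: [0.5, 0.3, 0.1]
opening: 0.0921
grip_force: 0.0
```

```bash
cat > m.py <<'E'
from h import *
o=np.array([.5762,-.1303]);a=np.deg2rad(-17);R=np.array([[np.cos(a),-np.sin(a)],[np.sin(a),np.cos(a)]])
for n,c in(('top',[.6103,-.019,.163]),('scene',[.6136,-.017,.163])):
    im,d=grab(n);c=np.array(c)
    g=np.deg2rad(np.arange(-180,180,2));S=[]
    for t in g: S.append(np.mean([cv2.getRectSubPix(im,(1,1),tuple(map(float,proj(n,c+k*np.array([np.cos(t),np.sin(t),0])))))[0,0].sum()/1. for k in(.012,.015,.018,.021,.024)]))
    S=np.array(S);w=np.clip(S-np.percentile(S,85),0,None);m=np.angle((w*np.exp(1j*g)).sum());print(n,'pointer deg',np.rad2deg(m),'peak',np.rad2deg(g[S.argmax()]),'theta',4.19+m-a)
    P=cloud(n,d);L=(P[...,:2]-o)@R;H=P[...,2]
    s=(abs(L[...,0])<.03)&(L[...,1]>-.03)&(L[...,1]<.06)&(H>.15)&(H<.175)
    if s.any():print('jaw',np.percentile(L[s],[3,50,97],axis=0).round(4).tolist())
    cv2.imwrite(f'pics/m_{n}.png',im[...,::-1])
print(observe()['qpos'])
E
python3 m.py
```

```text
top pointer deg -22.55789953194264 peak -20.0 theta 4.092996353672549
jaw [[-0.0187, -0.0033], [-0.0105, 0.02], [0.0022, 0.0235]]
scene pointer deg -21.464995309845417 peak -24.000000000000004 theta 4.112071130757093
jaw [[-0.0142, -0.0214], [0.0023, 0.0173], [0.0191, 0.0278]]
[-0.31510606  0.40048494  1.35889037 -0.10236455  1.38018276 -3.10453597]
```

Both cameras put the wheel at about 4.10 rad, inside the window, and the jaw has drawn back. Joint 6 is near its limit, so I'll unwind it by half a turn while going over the carrier.

Request:
send_rows --pt "1 0.002 -0.01 0 -0.14" --pt "1 0.002 -0.01 0 -0.14" --pt "1 0.002 -0.01 0 -0.14" --pt "1 0.002 -0.01 0 -0.14" --pt "1 0.001 -0.01 0 -0.14"

```text
time: 8.75
tool_pos: [0.5573, -0.1836, 0.2566]
tool_rot: [-3.136, -0.1, -2.612]
contact_force: [-0.6, -0.1, -0.2]
opening: 0.0919
grip_force: 0.0
```

Request:
send_rows --pt "1 0 0 0 -0.14" --pt "1 0 0 0 -0.14" --pt "1 0 0 0 -0.14" --pt "1 0 0 0 -0.14" --pt "1 0 0 0 -0.14"

```text
time: 9.25
tool_pos: [0.5572, -0.1833, 0.2566]
tool_rot: [-3.136, -0.101, 2.971]
contact_force: [0.7, -0.2, 0.5]
opening: 0.0921
grip_force: 0.0
```

Request:
send_rows --pt "1 0 0 0 -0.14" --pt "1 0 0 0 -0.14" --pt "1 0 0 0 -0.14" --pt "1 0 0 0 -0.14" --pt "1 0 0 0 -0.14"

```text
time: 9.75
tool_pos: [0.5572, -0.1833, 0.2566]
tool_rot: [-3.136, -0.101, 2.271]
contact_force: [0.0, 0.4, -1.4]
opening: 0.0915
grip_force: 0.0
```

Request:
send_rows --pt "1 0 0 0 -0.14" --pt "1 0 0 0 -0.14" --pt "1 0 0 0 -0.14" --pt "1 0 0 0 -0.14" --pt "1 0 0 0 -0.14"

```text
time: 10.25
tool_pos: [0.5571, -0.1834, 0.2567]
tool_rot: [-3.136, -0.101, 1.571]
contact_force: [-0.5, -0.5, -0.2]
opening: 0.0919
grip_force: 0.0
```

```bash
cat > st.py <<'E'
from h import *
from scipy.spatial.transform import Rotation as Ro
s=observe();print(s['qpos'].round(3),s['tool_pos'].round(4),s['tool_rot'].round(3));M=Ro.from_euler('xyz',s['tool_rot']).as_matrix();print('zt',M[:,2].round(3),'yt',M[:,1].round(3))
E
python3 st.py
```

```text
[-0.496  0.462  1.259  0.087  1.474 -0.507] [ 0.5571 -0.1834  0.2567] [-3.136 -0.101  1.571]
zt [-0.005  0.101 -0.995] yt [ 1.     0.001 -0.005]
```

Request:
send_rows --pt "1 0 -0.004 0 -0.147" --pt "1 0 -0.004 0 -0.15" --pt "1 0 0 -0.03 0" --pt "1 0 0 -0.03 0" --pt "1 0 0 -0.03 0"

```text
time: 10.75
tool_pos: [0.5572, -0.1914, 0.166]
tool_rot: [-3.137, -0.101, 1.28]
contact_force: [0.1, 0.3, -0.5]
opening: 0.0919
grip_force: 0.0
```

Request:
send_rows --pt "1 0 0 -0.02 0" --pt "1 0 0 -0.02 0" --pt "1 0 0 -0.014 0" --pt "1 0 0 0 0" --pt "1 0 0 0 0"

```text
time: 11.25
tool_pos: [0.5573, -0.1915, 0.113]
tool_rot: [-3.136, -0.101, 1.28]
contact_force: [0.8, 0.5, 0.1]
opening: 0.0917
grip_force: 0.0
```

```bash
python3 st.py; python3 - <<'E'
from h import *
im,d=grab('scene')
cv2.imwrite('pics/g1.png',cv2.resize(im[140:320,180:340],None,fx=3.3,fy=3.3,interpolation=cv2.INTER_CUBIC)[...,::-1])
E
```

```text
[-0.514  0.573  1.485  0.108  1.113 -0.272] [ 0.5573 -0.1915  0.113 ] [-3.136 -0.101  1.28 ]
zt [ 0.024  0.098 -0.995] yt [ 0.958 -0.287 -0.005]
```

View pics/g1.png

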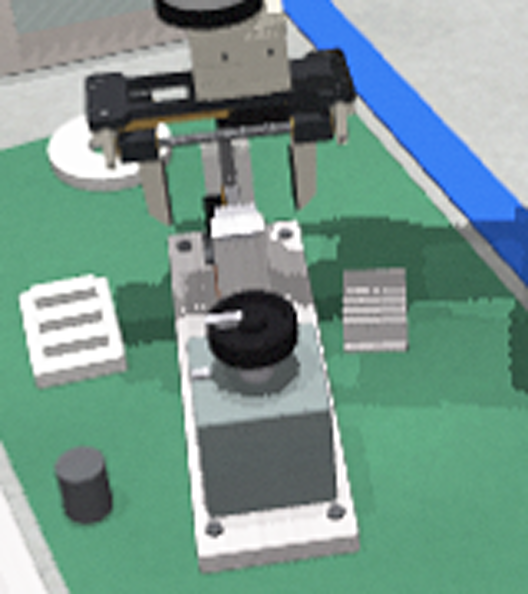

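The fingers straddle the carrier top at about (235,160) and the pointer at (225,318) lines up with the mark at (200,375). I'll close on the carrier.

Request:
send_rows --pt "0.3 0 0 0 0" --pt "0.3 0 0 0 0" --pt "0.1 0 0 0 0" --pt "0.05 0 0 0 0" --pt "0.0 0 0 0 0" --grip_force 15

```text
time: 11.8
tool_pos: [0.557, -0.1915, 0.1127]
tool_rot: [-3.136, -0.101, 1.28]
contact_force: [0.0, -0.7, 0.5]
opening: 0.0563
grip_force: 0.0
```

Request:
send_rows --pt "0.0 0 0 0 0" --pt "0.0 0 0 0 0" --pt "0 0 0 0 0" --grip_force 40

```text
time: 12.1
tool_pos: [0.557, -0.1915, 0.1125]
tool_rot: [-3.136, -0.101, 1.28]
contact_force: [0.2, -0.5, 0.1]
opening: 0.0325
grip_force: 0.0
```

Request:
send_rows --pt "0.0 0 0 0 0" --pt "0.0 0 0 0 0" --pt "0 0 0 0 0" --pt "0 0 0 0 0" --pt "0 0 0 0 0"

```text
time: 12.6
tool_pos: [0.557, -0.1915, 0.1126]
tool_rot: [-3.136, -0.101, 1.28]
contact_force: [-0.1, 0.1, -0.3]
opening: 0.0095
grip_force: 40.0
```

Request:
send_rows --pt "0.0 0 0 0 0" --pt "0.0 0 0 0 0"

```text
time: 12.8
tool_pos: [0.557, -0.1915, 0.1126]
tool_rot: [-3.136, -0.101, 1.28]
contact_force: [-0.0, -0.5, -0.5]
opening: 0.0097
grip_force: 40.0
```

Request:
send_rows --pt "0 0 0 0.006 0" --pt "0 0 0 0.012 0" --pt "0 0 0 0.015 0" --pt "0 0 0 0.015 0" --pt "0 0 0 0.015 0"

```text
time: 13.3
tool_pos: [0.5567, -0.1913, 0.1769]
tool_rot: [-3.135, -0.101, 1.28]
contact_force: [0.3, 0.9, -3.7]
opening: 0.0097
grip_force: 40.0
```

Request:
send_rows --pt "0 0 0 0.02 0" --pt "0 0 0 0.02 0" --pt "0 0 0 0.03 0" --pt "0 0 0 0.03 0" --pt "0 0 0 0.03 0"

```text
time: 13.8
tool_pos: [0.5563, -0.1912, 0.3076]
tool_rot: [-3.135, -0.101, 1.28]
contact_force: [-0.3, -0.3, -2.3]
opening: 0.0099
grip_force: 40.0
```

Request:
send_rows --pt "0 0 0 0.04 0" --pt "0 0 0 0.04 0" --pt "0 0 0 0.03 0" --pt "0 0 0 0.02 0" --pt "0 0 0 0 0"

```text
time: 14.3
tool_pos: [0.5569, -0.1914, 0.4394]
tool_rot: [3.141, -0.099, 1.28]
contact_force: [0.8, -0.8, -3.1]
opening: 0.0099
grip_force: 40.0
```

```bash
python3 st.py
```

```text
[-0.514  0.429  0.829  0.103  1.904 -0.191] [ 0.5569 -0.1914  0.4394] [ 3.141 -0.099  1.28 ]
zt [ 0.029  0.095 -0.995] yt [ 0.958 -0.286  0.   ]
```

Carrier is out, weight about 3 N. Tilt gained past the reach limit persists, so I'll go outward along the arm plane gently until it leans.

Request:
send_rows --pt "0 0.02 -0.011 0 0" --pt "0 0.026 -0.015 0 0" --pt "0 0.026 -0.015 0 0" --pt "0 0.026 -0.015 0 0" --pt "0 0.017 -0.01 0 0"

```text
time: 14.8
tool_pos: [0.6663, -0.2547, 0.4306]
tool_rot: [-3.135, -0.102, 1.279]
contact_force: [27.5, -16.1, 58.9]
opening: 0.0095
grip_force: 40.1
```

Request:
send_rows --pt "0 0.017 -0.01 0 0" --pt "0 0.013 -0.0075 0 0" --pt "0 0.009 -0.005 0 0" --pt "0 0.009 -0.005 0 0" --pt "0 0.009 -0.005 0 0"

```text
time: 15.3
tool_pos: [0.6891, -0.2718, 0.4093]
tool_rot: [3.108, -0.098, 1.28]
contact_force: [0.3, 0.7, -2.9]
opening: 0.0095
grip_force: 40.0
```

```bash
python3 st.py
```

```text
[-0.524  0.899  0.036  0.127  2.192 -0.157] [ 0.6891 -0.2718  0.4093] [ 3.108 -0.098  1.28 ]
zt [ 0.06   0.084 -0.995] yt [ 0.957 -0.29   0.034]
```

Request:
send_rows --pt "0 0.034 -0.019 0.031 0" --pt "0 0.034 -0.019 0.031 0" --pt "0 0.034 -0.019 0.031 0" --pt "0 0.034 -0.019 0.031 0" --pt "0 0.034 -0.019 0.031 0"

```text
time: 15.8
tool_pos: [0.7079, -0.297, 0.4417]
tool_rot: [2.958, -0.088, 1.278]
contact_force: [0.1, -0.1, -3.1]
opening: 0.0098
grip_force: 40.0
```

```bash
python3 st.py
```

```text
[-0.551  0.861  0.037  0.15   2.083 -0.166] [ 0.7079 -0.297   0.4417] [ 2.958 -0.088  1.278]
zt [ 0.199  0.03  -0.979] yt [ 0.937 -0.299  0.181]
```

Request:
send_rows --pt "0 0.034 -0.019 0.031 0" --pt "0 0.034 -0.019 0.031 0" --pt "0 0.034 -0.019 0.031 0" --pt "0 0.034 -0.019 0.031 0" --pt "0 0.034 -0.019 0.031 0"

```text
time: 16.3
tool_pos: [0.7345, -0.3214, 0.4716]
tool_rot: [2.803, -0.076, 1.275]
contact_force: [-0.9, -0.8, -3.3]
opening: 0.0096
grip_force: 40.0
```

Request:
send_rows --pt "0 0.034 -0.019 0.031 0" --pt "0 0.034 -0.019 0.031 0" --pt "0 0.034 -0.019 0.031 0" --pt "0 0.034 -0.019 0.031 0" --pt "0 0.034 -0.019 0.031 0"

```text
time: 16.8
tool_pos: [0.7664, -0.346, 0.502]
tool_rot: [2.642, -0.062, 1.269]
contact_force: [0.6, 0.5, -3.1]
opening: 0.0097
grip_force: 40.0
```

```bash
cat >> st.py <<'E'
G=Ro.from_euler('xyz',[-3.136,-.101,1.28]).as_matrix();C=M@G.T@Ro.from_euler('z',-17,degrees=True).as_matrix()
print('carrier axes vs vertical',np.rad2deg(np.arccos(C[2])).round(1),'rad',np.arccos(C[2]).round(3))
E
python3 st.py
```

```text
[-0.586  0.821  0.037  0.193  1.809 -0.177] [ 0.7664 -0.346   0.502 ] [ 2.642 -0.062  1.269]
zt [ 0.474 -0.091 -0.876] yt [ 0.829 -0.289  0.478]
carrier axes vs vertical [61.1 91.4 28.9] rad [1.066 1.595 0.505]
```

Leaning at 61° from straight up with the lower edge level. About 8 more rows will bring it to roughly 45°.

Request:
send_rows --pt "0 0.034 -0.019 0.031 0" --pt "0 0.034 -0.019 0.031 0" --pt "0 0.034 -0.019 0.031 0" --pt "0 0.034 -0.019 0.031 0" --pt "0 0.034 -0.019 0.031 0"

```text
time: 17.3
tool_pos: [0.801, -0.3703, 0.5327]
tool_rot: [2.478, -0.048, 1.259]
contact_force: [0.3, -0.5, -1.9]
opening: 0.0096
grip_force: 40.0
```

Request:
send_rows --pt "0 0.034 -0.019 0.031 0" --pt "0 0.034 -0.019 0.031 0" --pt "0 0.034 -0.019 0.031 0"

```text
time: 17.6
tool_pos: [0.8221, -0.3845, 0.5515]
tool_rot: [2.38, -0.04, 1.253]
contact_force: [0.2, 0.4, -2.6]
opening: 0.0098
grip_force: 40.0
```

```bash
python3 st.py
```

```text
[-0.599  0.82   0.037  0.221  1.549 -0.184] [ 0.8221 -0.3845  0.5515] [ 2.38  -0.04   1.253]
zt [ 0.664 -0.188 -0.723] yt [ 0.679 -0.253  0.689]
carrier axes vs vertical [46.1 91.6 44. ] rad [0.804 1.599 0.767]
```

Request:
send_rows --pt "0 -0.02 0.011 -0.015 0" --pt "0 -0.02 0.011 -0.015 0" --pt "0 -0.01 0.006 -0.01 0" --pt "0 0 0 0 0" --pt "0 0 0 0 0"

```text
time: 18.1
tool_pos: [0.7853, -0.3636, 0.5233]
tool_rot: [2.38, -0.04, 1.254]
contact_force: [0.6, 0.5, -3.0]
opening: 0.0095
grip_force: 40.0
```

Request:
send_rows --pt "0 0 0 0 0" --pt "0 0 0 0 0" --pt "0 0 0 0 0" --pt "0 0 0 0 0" --pt "0 0 0 0 0"

```text
time: 18.6
tool_pos: [0.7854, -0.3636, 0.5216]
tool_rot: [2.382, -0.041, 1.254]
contact_force: [-0.1, -0.8, -3.2]
opening: 0.0101
grip_force: 40.0
```

```bash
python3 st.py; python3 m.py
```

```text
[-0.605  0.581  0.586  0.238  1.25  -0.261] [ 0.7854 -0.3636  0.5216] [ 2.382 -0.041  1.254]
zt [ 0.664 -0.187 -0.724] yt [ 0.68  -0.253  0.688]
carrier axes vs vertical [46.2 91.6 43.9] rad [0.806 1.599 0.766]
top pointer deg -22.64441515818613 peak -22.0 theta 4.091486371140176
jaw [[-0.0184, -0.0072], [-0.0009, 0.0088], [0.0167, 0.0229]]
scene pointer deg -22.633723636888377 peak -24.000000000000004 theta 4.091672973388869
jaw [[-0.0141, -0.0037], [0.0022, 0.019], [0.0191, 0.0274]]
[-0.60505433  0.58093203  0.58685103  0.23852621  1.24952482 -0.2614407 ]
```

View pics/m_scene.png

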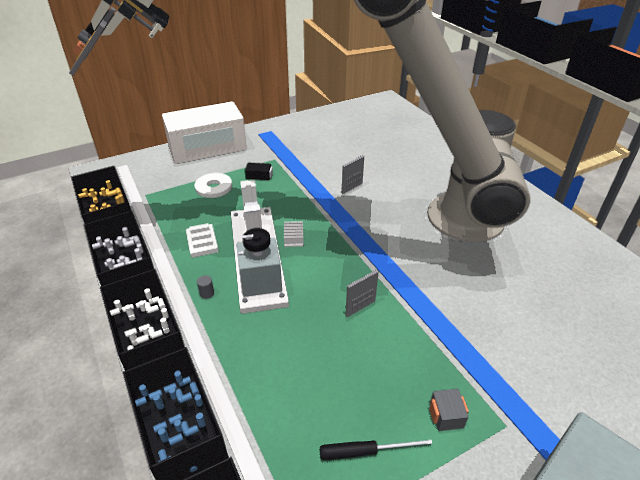

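The carrier hangs in the gripper at (95,40), leaning about 45°. The stand is empty, the wheel reads 4.09 rad in both cameras, and nothing else on the bench has been moved. Handing in.

```bash
python3 -c "
from cell import *
print(hand_in())"
```

```text
the job is handed in; nothing more can be done
None
```

Job handed in, with no verdict returned: the handwheel is at about 4.09 rad by both cameras, and the carrier is held still with its component face about 46° from straight up, its lower edge level within 2° and well above 150 mm, and the bystanders undisturbed.

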